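Open the push-and-twist cap of a coin collection canister

ROBOT

A 6-joint arm with a two-finger parallel gripper is mounted at the origin on the work surface. World frame = base frame: x ahead of the robot, y to its left, z up, the work surface at z = 0. Lengths are in m, angles in rad, forces in N, time in s.
With the tool pointing down it reaches from about 0.35 to 0.975 m from the base axis. Payload 7.1 kg.
Tool frame: the origin (TCP) lies midway between the tips of the shut fingers; the grasp point (between the pads) lies 19 mm behind it; z points along the fingers, x is the direction in which the jaws open and shut, and the axes are right-handed (so a half turn about z gives the same grasp; the last joint's range is limited). The gripper opens to 88 mm and grips with 3 to 60 N. Pads are 20 mm wide; open, the fingers measure 115 mm over their backs; the gripper's body (75 mm by 178 mm) begins 61 mm behind the grasp point.
Start: joints at [-1.185, 0.423, 1.63, -0, 1.089, -0.019], TCP at [0.246, -0.574, 0.184] pointing down, gripper open.
Joint ranges: [-3, 3], [-0.9, 2.11], [0.09, 2.58], [-1.31, 4.45], [0.11, 2.69], [-2.54, 2.54]. Speed limits (rad/s): [2.39, 2.39, 3.01, 3.14, 3.14, 3.14].

INTERFACE

Orientations are given as a unit quaternion [w, x, y, z].
In Python, from station import move_pose, movel, movej, command_gripper, wait, inverse_kinematics, read_camera, camera_info, MotionError, job_done, get_time, get_joint_pos, get_qvel, get_effort, get_tcp_pos, get_ee_rot, get_ft_force, get_ft_torque, get_grip_width gives the robot as it stands. Calls block until the motion is done:
- move_pose(position, orientation): joint-space move of the TCP to a pose.
- movel(position, frame=None, v=0.15, until_force=None): straight line of the TCP; frame=None keeps the orientation; v is the mean speed in m/s. With until_force (N) it stops when the force on the tool has changed by that much, and returns True; else False.
- movej(angles): joint-space move.
- command_gripper(opening): opening from 0.0 (shut) to 1.0 (fully open); the grip force is fixed at half the most; returns when the fingers have stopped.
- wait(seconds).
- inverse_kinematics(position, orientation): joint angles nearest the present ones, or None.
- read_camera(name): name is "scene" or "top" or "wrist"; returns the picture (480x640x3 uint8, red, green, blue); there is no depth.
- camera_info(name): a dict with "intrinsics" (3x3 intrinsics, pixels), "T" (4x4, takes a point from camera to world coordinates); the wrist camera has in their place "tool_from_camera" (4x4, takes a point from camera to tool coordinates, whose origin is the TCP and whose axes are the tool frame's). Camera axes: x right, y up, looking along -z (the intrinsics and any distortion apply to the point x, -y, -z); pixel columns grow to the right and rows downward; lengths in m; the calibration is good to about 2 mm. A picture is of the moment at which its call begins: read the wrist's pose just before it. camera_info takes no time and is no camera call.
A pose or a line that the arm cannot do raises MotionError and nothing moves.
- job_done(): hands the job in, once; it reports no verdict.
Readings, each from a call of its own:
- get_time(): time.
- get_joint_pos(): joint angles.
- get_qvel(): joint speeds.
- get_effort(): joint torques, N m.
- get_tcp_pos(): TCP position.
- get_ee_rot(): TCP orientation.
- get_ft_force(): force on the tool from outside, world axes, zero at the start.
- get_ft_torque(): the same for the moment, N m.
- get_grip_width(): opening from 0.0 (shut) to 1.0 (fully open).
Only numpy, scipy, OpenCV 4.12 (cv2) and the standard library are available. Lean on these libraries where they do the work, as an engineer would, in place of code of your own. Each camera call takes 0.05 s, during which the arm holds its last target. There are 200 camera calls.

TASK

Open the collection canister for counting: push its red cap down against the spring, keep it down while you twist it anticlockwise (seen from above) out of the two yellow claws, then lift it off and set it down flat in the wooden tray, bar up. Do not force it: neither lean hard on the cap nor wrench it against the claws; do not drop it, and leave the coin stacks and other things on the table where they are.

Things in the scene. Friction and masses are not known exactly. Their poses are not given: they have to be found in the camera images.
- canister: Square blue canister, 106 x 106 mm, bolted on a 134 x 134 mm dark plate 8 mm thick; it cannot move. Origin: centre of the plate's underside, on the table; z up. The axis of cap, hole and claws is its z axis. Two equal yellow claws (half-turn symmetric) stand on its white deck at the +x and -x sides, 35 to 49 mm from the axis, overhanging the cap's ears; tops 22 mm above the deck.
- deck (a point): Centre of the canister's white top face (deck), 88 mm above the canister's origin, axes as the canister's. Here is a 46 mm round hole in which the cap's plug sits (1 mm play all round). All contact forces between cap and canister (ring, claws, hole) added up are 12 N at rest and break it above 35 N: a push of 11 to 15 N with little side load is right; 20 N or more, or a hard twist against a claw, is too much.
- claw_pocket (a point): Pocket of the +x claw, on the underside of its roof, 40 mm from the axis, 16 mm above the deck: the locked ear is pressed up against this roof. Seen from above the pocket runs from -16 to +12 degrees of the canister's x axis; an end wall at -16 blocks clockwise turning and a 4 mm step down at +12 blocks anticlockwise turning unless the cap is pushed down more than 4 mm.
- claw_exit (a point): End of the +x claw's low roof, 40 mm from the axis, 41 degrees anticlockwise of the canister's x axis, 12 mm above the deck. The low roof runs from 12 to 41 degrees. Ears are clear after about 50 degrees of turn; 60 to 80 is a good turn, the next claw's end wall stops it at about 150. If the push is let off before 50 the cap rises and stays caught under the low roof.
- spring_ring (a joint): Black sprung ring (outer radius 33 mm) between deck and cap that pushes the cap up. Value: m pushed down from its uppermost place: 0.006 with the cap locked, over 0.010 with the ears below the step, 0.0135 bottomed hard. Spring 1 N per mm: 7 N at 0.006, 11 N at 0.010, 14.5 N at 0.0135, rising steeply after that. Once clear it raises the cap 6 mm above its locked height; then lift straight up.
- cap: Red cap, 0.08 to 0.17 kg, loose, half-turn symmetric. Origin: centre of the underside of its grey plug; z up along its axis, x along grip bar and ears. Plug: radius 22 mm, 0 to 20 mm above the origin. Disc: radius 33 mm, 20 to 25 mm. Two ears at the disc's height, 10 mm wide, reach 41.5 mm from the axis at +x and -x. Locked at the start: origin 79 mm above the canister's, x within 3 degrees of the canister's.
- cap_bar (a point): Centre of the top of the cap's grip bar, 55 mm above the cap's origin. The bar stands on the disc: 52 mm long along the cap's x, 16 mm wide along its y, 30 mm tall. Fingertips closed on the bar's sides can rest on the flat disc beside it (8 to 33 mm from the axis) to push.
- tray: Fixed open wooden tray, outside 150 x 150 mm, 14 mm high, walls 4 mm. Origin: centre of its underside on the table; z up.
- tray_in (a point): Centre of the tray's inner floor (floor top, 4 mm above the table).
- coins_a: Bystander: stack of brass coins, 27 mm wide, 31 mm tall. Origin: centre of underside.
- coins_b: Bystander: stack of copper coins, 25 mm wide, 22 mm tall. Origin: centre of underside.
- coins_c: Bystander: stack of silvery coins, 29 mm wide, 26 mm tall. Origin: centre of underside.
- mug: Bystander: white mug, 80 mm wide, 90 mm tall, handle at its +y. Origin: centre of underside.
- stapler: Bystander: green and black stapler, 130 mm long along x, 34 wide, 46 tall. Origin: centre of underside.
Not all that is in view belongs to the job. Of the things that look like the tray, the smaller one is meant. Of the things that look like the cap, the larger one is meant.

How it is judged:
By the outcome, as a careful person would: the job done as asked, in the order asked, and still so for the second after the job is handed in, with the robot touching nothing.
It also fails if it takes over 61 s, if anything falls off the work surface, if the arm or the gripper's body presses on something with over 40 N, if the wrist force passes 120 N, or if a joint passes its speed limit or range.

## Working session

There is one attempt and no reset: what is moved stays moved. The work goes in short steps, each a Python script; the robot and the scene stay as the last script left them, time stands still between calls to the robot, and variables do not carry over. Pictures are saved under pics/ and viewed, about 8 in all and at most 12, crops included, and the job is handed in when it is done.

```bash
mkdir -p pics; python3 - <<'E'
from station import *
import cv2,numpy as np
for n in("top","scene"):
    cv2.imwrite(f"pics/{n}0.png",read_camera(n)[:,:,::-1]); c=camera_info(n); print(n,{k:np.round(v,4).tolist() if not isinstance(v,str) else v for k,v in c.items()})
print(camera_info("wrist"),get_ee_rot(),get_time())
E
```

```text
top {'intrinsics': [[448.8562, 0.0, 319.4704], [0.0, 448.8562, 232.1779], [0.0, 0.0, 1.0]], 'T': [[-0.0162, 0.9895, -0.1437, 0.3581], [-0.9994, -0.0203, -0.0268, -0.004], [-0.0295, 0.1432, 0.9893, 0.963], [0.0, 0.0, 0.0, 1.0]]}
scene {'intrinsics': [[503.6923, 0.0, 321.0752], [0.0, 503.6923, 234.3138], [0.0, 0.0, 1.0]], 'T': [[-0.1131, -0.7704, 0.6274, 1.1001], [0.9936, -0.0836, 0.0763, 0.0793], [-0.0063, 0.632, 0.7749, 0.8871], [0.0, 0.0, 0.0, 1.0]]}
{'intrinsics': array([[372.23444881,   0.        , 314.83821686],
       [  0.        , 372.23444881, 240.17586844],
       [  0.        ,   0.        ,   1.        ]]), 'tool_from_camera': array([[ 9.99999584e-01,  3.52337434e-05, -9.11272803e-04,
        -9.31769701e-04],
       [-1.92622264e-04, -9.68548353e-01, -2.48825344e-01,
        -6.75657858e-02],
       [-8.91378820e-04,  2.48825416e-01, -9.68547943e-01,
        -1.98900462e-01],
       [ 0.00000000e+00,  0.00000000e+00,  0.00000000e+00,
         1.00000000e+00]])} [-3.71520889e-04  8.34809177e-01 -5.50539006e-01 -5.49871566e-04] 0.1
```

View pics/top0.png

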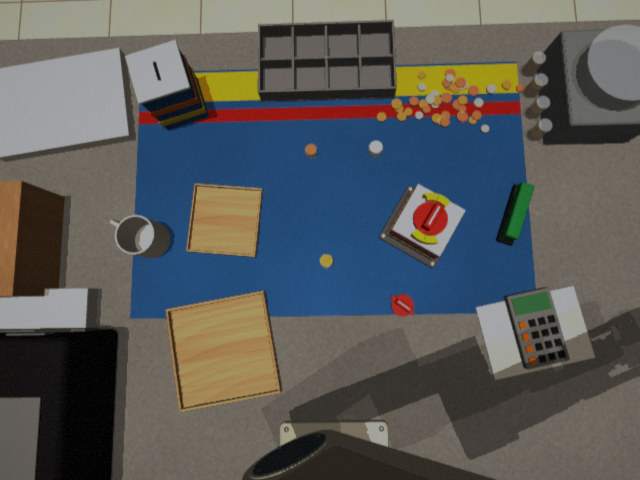

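View pics/scene0.png

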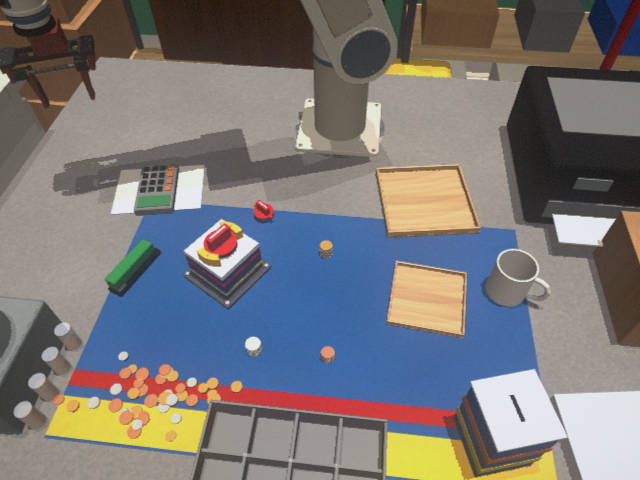

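The top picture shows two possible caps. The larger, on the canister, is at (430,218); the small loose one at (402,305) is a decoy. There are two trays: the smaller at (225,220) is the one meant, and the larger is at (223,350). I'll check the choice in one close crop.

```bash
python3 - <<'E'
import cv2,numpy as np
a=cv2.imread("pics/top0.png")
c1=cv2.resize(a[170:280,370:480],(600,600),interpolation=2)
c2=cv2.resize(a[175:265,180:270],(200,200),interpolation=2)
o=np.zeros((600,800,3),np.uint8);o[:,:600]=c1;o[:200,600:]=c2
cv2.imwrite("pics/crop1.png",o)
E
```

```text
(no output)
```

View pics/crop1.png

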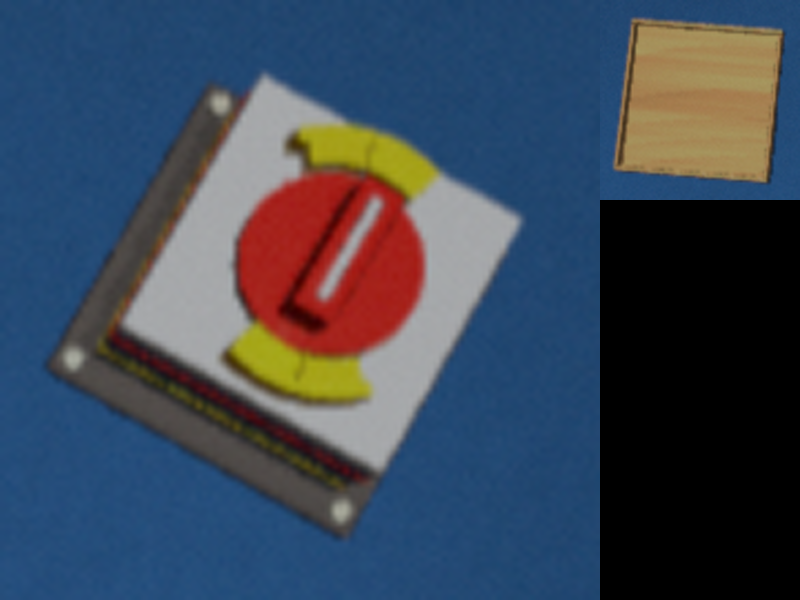

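The crop confirms it. The big red cap's bar lies along the line of the two claws, and the deck corners are clear. The small tray's corners are visible too. Next I'll locate both and go above the cap.

```bash
cat >h.py <<'E'
from station import *
import numpy as np,cv2
from scipy.spatial.transform import Rotation as R
def rot(q): return R.from_quat(q,scalar_first=True)
def down(yaw): return (R.from_euler('z',yaw)*R.from_euler('x',np.pi)).as_quat(scalar_first=True)
def yaw_now():
    x=rot(get_ee_rot()).apply([1,0,0]); return np.arctan2(x[1],x[0])
def p2w(uv,K,T,z):
    uv=np.atleast_2d(uv).astype(float)
    d=np.c_[(uv[:,0]-K[0,2])/K[0,0],-(uv[:,1]-K[1,2])/K[1,1],-np.ones(len(uv))]@T[:3,:3].T
    o=T[:3,3]; return o+d*((z-o[2])/d[:,2])[:,None]
def wristT():
    T=np.eye(4);T[:3,:3]=rot(get_ee_rot()).as_matrix();T[:3,3]=get_tcp_pos()
    return T@camera_info("wrist")["tool_from_camera"]
E
cat >m.py <<'E'
from h import *
c=camera_info("top");K,T=c["intrinsics"],c["T"]
d=p2w(np.array([(264,74),(522,218),(378,474),(118,328)])/5.4545+[370,170],K,T,.088)
t=p2w(np.array([(33,19),(183,31),(169,182),(15,169)])/2.2222+[180,175],K,T,.014)
for n,p in(("deck",d),("tray",t)):
    print(n,p.mean(0),np.linalg.norm(np.roll(p,-1,0)-p,axis=1)); e=np.roll(p,-1,0)-p; print(np.degrees(np.arctan2(e[:,1],e[:,0])))
C=d.mean(0);e=d[0]-d[3]+d[1]-d[2];a=np.arctan2(e[1],e[0])
print(C,np.degrees(a))
for k in(-1,1):
  for dy in np.radians([0,35,70]):
    q=inverse_kinematics([C[0],C[1],.125],down(a+k*np.pi/2+dy));print(k,np.degrees(dy),q)
print(inverse_kinematics([*t.mean(0)[:2],.06],down(yaw_now())))
E
python3 m.py
```

```text
deck [ 0.50513664 -0.19526585  0.088     ] [0.10555791 0.1074822  0.10513172 0.10845934]
[-121.6688075   148.28139411   58.86346434  -31.49061687]
tray [0.52725621 0.22550692 0.014     ] [0.14924519 0.14856917 0.15002001 0.14885622]
[-95.99809501 174.91864352  84.11550055  -5.38126779]
[ 0.50513664 -0.19526585  0.088     ] -31.60409555518081
-1 0.0 [-3.90842302e-01  3.80571020e-01  1.85933831e+00 -4.44089210e-16
  9.01683323e-01  1.73154955e+00]
-1 35.0 [-3.90842302e-01  3.80571020e-01  1.85933831e+00 -4.44089210e-16
  9.01683323e-01  1.12068431e+00]
-1 70.0 [-3.90842302e-01  3.80571020e-01  1.85933831e+00 -4.44089210e-16
  9.01683323e-01  5.09819072e-01]
1 0.0 [-3.90842302e-01  3.80571020e-01  1.85933831e+00 -4.44089210e-16
  9.01683323e-01 -1.41004310e+00]
1 35.0 [-0.3908423   0.38057102  1.85933831  0.          0.90168332 -2.02090834]
1 70.0 None
[ 3.83401612e-01  5.18083948e-01  1.82191776e+00 -4.44089210e-16
  8.01590947e-01  1.54942142e+00]
```

```bash
python3 - <<'E'
from h import *
y=np.radians(-121.6)
move_pose([.505,-.195,.25],down(y))
T=wristT();np.save("T1.npy",T)
im=read_camera("wrist");cv2.imwrite("pics/w1.png",im[:,:,::-1])
K=camera_info("wrist")["intrinsics"]
i=np.linalg.inv(T)@[.505,-.195,.104,1];u=K@[i[0]/-i[2],-i[1]/-i[2],1];print(u,get_time())
E
```

```text
[314.5929335 218.1778547   1.       ] 1.85
```

View pics/w1.png

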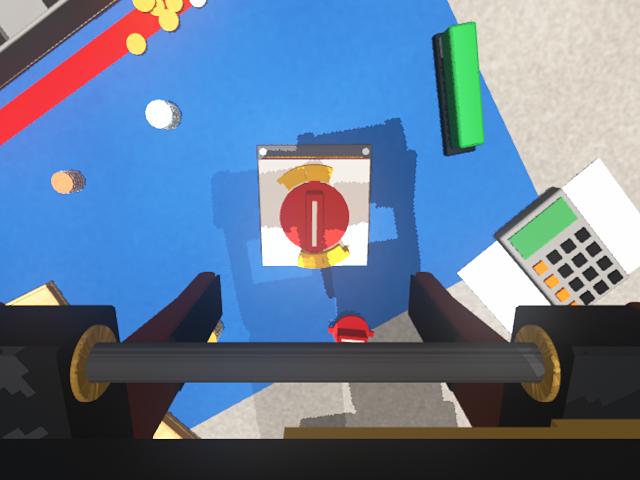

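The wrist view puts the cap's disc at about (315,217), against a predicted (314.6,218.2). One enlarged crop will settle the bar's centre and angle.

```bash
python3 - <<'E'
import cv2
a=cv2.imread("pics/w1.png");cv2.imwrite("pics/crop2.png",cv2.resize(a[140:280,245:385],(600,600),interpolation=2))
E
```

```text
(no output)
```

View pics/crop2.png

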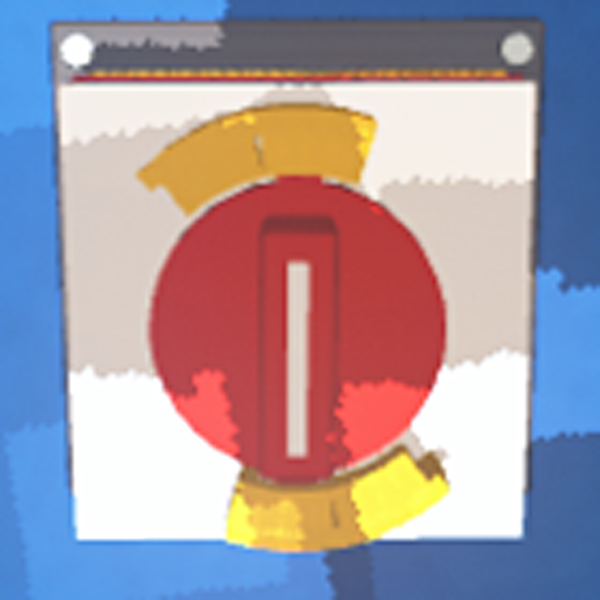

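```bash
python3 - <<'E'
from h import *
T=np.load("T1.npy");K=camera_info("wrist")["intrinsics"]
f=lambda p,z:p2w(np.array(p)/4.2857+[245,140]-.4,K,T,z)
d=f([(57,82),(538,82),(524,540),(76,540)],.088);print("deck",d.mean(0),np.linalg.norm(np.roll(d,-1,0)-d,axis=1))
e=d[0]-d[3]+d[1]-d[2];print(np.degrees(np.arctan2(e[1],e[0])))
b=f([(298,262),(297,457)],.134);e=b[0]-b[1];print("bar",b.mean(0),np.linalg.norm(e),np.degrees(np.arctan2(e[1],e[0])))
print("bar edges",f([(299.5,231),(298,477)],.134).mean(0))
print("disc LR",f([(149,325),(446,325)],.104))
print("discmid",f([(149,325),(446,325)],.104).mean(0))
E
```

```text
deck [ 0.50596747 -0.19526946  0.088     ] [0.10632996 0.10639373 0.1064614  0.10639064]
-31.306958522642738
bar [ 0.50599283 -0.19504495  0.134     ] 0.04009151515484641 -31.914774745259518
bar edges [ 0.506668   -0.19575462  0.134     ]
disc LR [[ 0.52458658 -0.16816597  0.104     ]
 [ 0.49045013 -0.223662    0.104     ]]
discmid [ 0.50751836 -0.19591399  0.104     ]
```

Both cameras agree: the axis is at (0.506, -0.195) and the bar is at -31.6°. I'll descend and grip.

```bash
python3 - <<'E'
from h import *
y=np.radians(-121.6);C=[.506,-.1952]
move_pose([*C,.16],down(y))
print("touch",movel([*C,.1075],v=.06,until_force=5),get_tcp_pos(),get_ft_force())
command_gripper(0.0)
print(get_grip_width()*88,get_tcp_pos(),get_ft_force(),get_ft_torque(),get_time())
for z in(.1065,.1055,.1045,.1035):
    movel([*C,z],v=.02);wait(.1);print(z,get_tcp_pos(),get_ft_force().round(2))
    if get_ft_force()[2]>10.5: break
cv2.imwrite("pics/w2.png",read_camera("wrist")[:,:,::-1])
E
```

```text
touch False [ 0.50628378 -0.19530579  0.10775493] [-0.41342315  0.93167276  0.4551162 ]
0.4310594165642775 [ 0.50600796 -0.19521205  0.10750377] [-0.0757981  -0.22928914  0.06895804] [0.03626183 0.0325334  0.00241539] 4.6667
0.1065 [ 0.50598947 -0.1951794   0.10646644] [ 0.54  0.53 -0.07]
0.1055 [ 0.50600592 -0.19521758  0.10548562] [ 0.44 -0.4  -0.1 ]
0.1045 [ 0.50598382 -0.19519364  0.10448728] [-0.46  0.08 -1.47]
0.1035 [ 0.50599856 -0.19520764  0.10349214] [ 0.21 -0.46 -0.38]
```

View pics/w2.png

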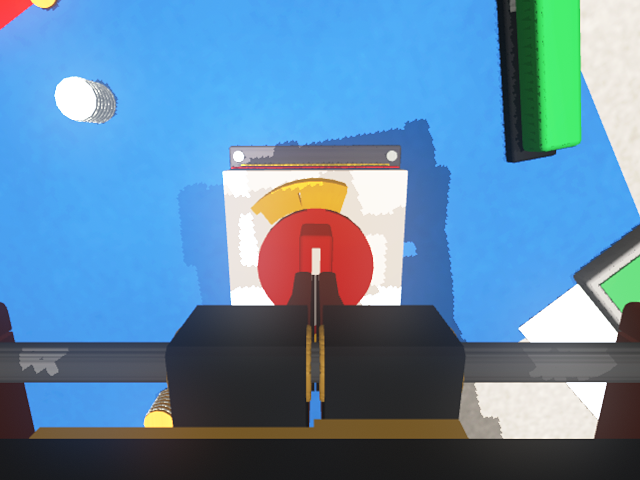

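The fingers shut to 0.4 mm with no force, so they don't have the bar. I need a side view to see where the tips really are.

```bash
python3 - <<'E'
from h import *
im=read_camera("scene")[:,:,::-1]
w=cv2.imread("pics/w2.png")
o=np.zeros((400,800,3),np.uint8)
o[:,:400]=cv2.resize(im[170:310,150:290],(400,400),interpolation=2)
o[:,400:]=cv2.resize(w[200:340,245:385],(400,400),interpolation=2)
cv2.imwrite("pics/c3.png",o)
c=camera_info("scene");i=np.linalg.inv(c["T"])@[*get_tcp_pos(),1];print((c["intrinsics"]@[i[0]/-i[2],-i[1]/-i[2],1]-[150,170,0])*400/140, get_grip_width())
E
```

```text
[200.30350255 204.78868158   2.85714286] 0.006461103979620269
```

View pics/c3.png

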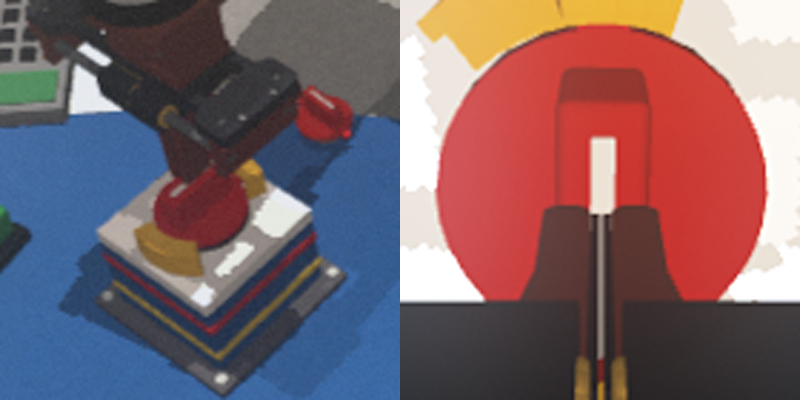

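The shut tips are above the bar and the stripe shows through the gap. The view geometry puts the real tips about 35 mm behind the nominal TCP. I'll confirm with a light touch on the bar top, which is known to be at z=0.134; 3 N is below the spring preload.

```bash
python3 - <<'E'
from h import *
C=[.506,-.1952]
print(movel([*C,.088],v=.01,until_force=3),get_tcp_pos(),get_ft_force().round(2),get_time())
z=get_tcp_pos()[2]
movel([*C,z+.004],v=.03);wait(.2);print(get_tcp_pos(),get_ft_force().round(2))
E
```

```text
True [ 0.50601193 -0.19520247  0.09501982] [-0.41  0.27  6.03] 7.075
[ 0.50582198 -0.19513001  0.09883269] [0.48 0.17 0.2 ]
```

The tips are 38.5 mm behind the nominal TCP, so tips-on-disc means a commanded TCP z of about 0.0655. I'll re-grip there.

```bash
python3 - <<'E'
from h import *
C=[.506,-.1952]
movel([*C,.112],v=.08)
command_gripper(1.0);wait(.2)
print("touch",movel([*C,.068],v=.04,until_force=4),get_tcp_pos(),get_ft_force().round(2))
f0=get_ft_force()
command_gripper(0.0);wait(.2)
print(get_grip_width()*88,get_tcp_pos(),get_ft_force().round(2),get_ft_torque().round(2),get_time())
if get_grip_width()*88>12:
  for z in(.067,.066,.065):
    movel([*C,z],v=.02);wait(.15);print(z,get_tcp_pos().round(4),get_ft_force().round(2))
    if get_ft_force()[2]>8: break
E
```

```text
touch False [ 0.50623545 -0.19528639  0.0682607 ] [ 0.12  0.75 -0.48]
15.761538205710934 [ 0.50596912 -0.19523608  0.06798395] [-0.35 -0.52  0.65] [-0.    0.12 -0.07] 12.0083
0.067 [ 0.506  -0.1952  0.0674] [-2.14  0.42  5.23]
0.066 [ 0.506  -0.1953  0.0665] [-2.53 -0.37  6.93]
0.065 [ 0.506  -0.1953  0.0656] [-2.41  0.22  8.41]
```

The bar is gripped (15.8 mm) and the spring answers as described. I'll push on to about 11 mm of ring travel, then twist in small monitored steps.

```bash
python3 - <<'E'
from h import *
C=[.506,-.1952]
zt=.065
while True:
    f=get_ft_force();z=get_tcp_pos()[2]
    if f[2]>10.6 or z<.0627 or zt<.0615: break
    zt-=.0007;movel([*C,zt],v=.02);wait(.15);print(round(zt,4),get_tcp_pos().round(4),get_ft_force().round(2))
y0=np.radians(-121.6)
for k in range(4,73,4):
    movel([*C,zt],down(y0+np.radians(k)),v=.02) if False else None
    q=get_joint_pos() if k==4 else q
    if k==4: q0=np.array(inverse_kinematics([*C,zt],down(y0)))
    q1=q0.copy();q1[5]-=np.radians(k);movej(q1)
    f=get_ft_force();t=get_ft_torque()
    print(k,np.degrees(yaw_now()-y0).round(1),get_tcp_pos().round(4),f.round(2),t[2].round(2))
    if f[2]>14 or np.hypot(*f[:2])>7 or abs(t[2])>.6: print("STOP");break
print(get_time(),get_grip_width()*88)
E
```

```text
0.0643 [ 0.506  -0.1953  0.065 ] [-2.79  0.3   8.98]
0.0636 [ 0.506  -0.1953  0.0643] [-3.1  -0.29  8.83]
0.0629 [ 0.506  -0.1952  0.0637] [-3.   0.9 10.2]
0.0622 [ 0.506  -0.1953  0.063 ] [-3.03  0.03 10.66]
4 4.0 [ 0.5065 -0.1954  0.0632] [-2.57  1.15 10.23] 0.1
8 8.0 [ 0.5068 -0.1955  0.0633] [-0.97  1.16  9.26] 0.08
12 12.0 [ 0.507  -0.1955  0.0633] [-1.33  0.49  9.23] 0.03
16 16.0 [ 0.507  -0.1956  0.0634] [-1.58  0.34  9.54] 0.05
20 20.0 [ 0.507  -0.1956  0.0634] [-0.7   0.16  9.67] 0.1
24 24.0 [ 0.507  -0.1957  0.0634] [-1.35 -0.33  9.95] 0.07
28 28.0 [ 0.507  -0.1957  0.0634] [-1.01 -1.06  9.63] 0.01
32 32.0 [ 0.507  -0.1957  0.0634] [-1.63 -0.23 10.15] 0.07
36 36.0 [ 0.5071 -0.1957  0.0634] [-1.23 -0.53 10.84] 0.09
40 40.0 [ 0.507  -0.1957  0.0634] [-0.86 -0.98 10.44] 0.03
44 44.0 [ 0.5071 -0.1958  0.0634] [-0.84 -0.22 10.88] 0.06
48 48.0 [ 0.5071 -0.1957  0.0634] [-1.12 -1.45 10.15] 0.05
52 52.0 [ 0.5071 -0.1958  0.0634] [-1.09 -0.6   9.52] 0.03
56 56.0 [ 0.5071 -0.1957  0.0634] [-1.86 -0.7  10.71] 0.03
60 60.0 [ 0.5071 -0.1958  0.0634] [-1.24 -0.64  9.56] 0.04
64 64.0 [ 0.5071 -0.1957  0.0634] [-0.91 -0.    9.5 ] 0.02
68 68.0 [ 0.5071 -0.1957  0.0634] [-1.24 -0.36  8.77] -0.0
72 72.0 [ 0.5071 -0.1957  0.0634] [-2.09 -0.79  9.24] 0.06
19.3083 16.012710811662327
```

The twist went to 72° with almost no torque. Now I'll ease up, checking that the cap comes free.

```bash
python3 - <<'E'
from h import *
p=get_tcp_pos();x,y=p[:2]
for z in(.066,.069,.072,.075,.079,.09,.12,.16):
    movel([x,y,z],v=.05);wait(.05);f=get_ft_force();print(z,get_tcp_pos().round(4),f.round(2),round(get_grip_width()*88,1))
    if f[2]<-6: print("STOP");break
print(get_time())
cv2.imwrite("pics/s4.png",cv2.resize(read_camera("scene")[120:360,120:440,::-1],(640,480)))
E
```

```text
0.066 [ 0.5071 -0.1958  0.0667] [-2.67 -0.01  8.4 ] 15.7
0.069 [ 0.507  -0.1957  0.0692] [-2.16  0.11  5.46] 15.7
0.072 [ 0.5071 -0.1957  0.072 ] [-1.82  0.52  2.84] 15.7
0.075 [ 0.507  -0.1957  0.0749] [-1.05  0.15 -1.81] 15.7
0.079 [ 0.5073 -0.1958  0.0792] [-0.57 -0.34 -1.33] 15.9
0.09 [ 0.5073 -0.1958  0.0903] [ 0.57 -0.85 -0.54] 15.5
0.12 [ 0.5069 -0.1957  0.1198] [ 0.48  0.72 -1.42] 15.5
0.16 [ 0.5069 -0.1957  0.1597] [ 0.5   0.27 -1.44] 15.8
23.025
```

View pics/s4.png

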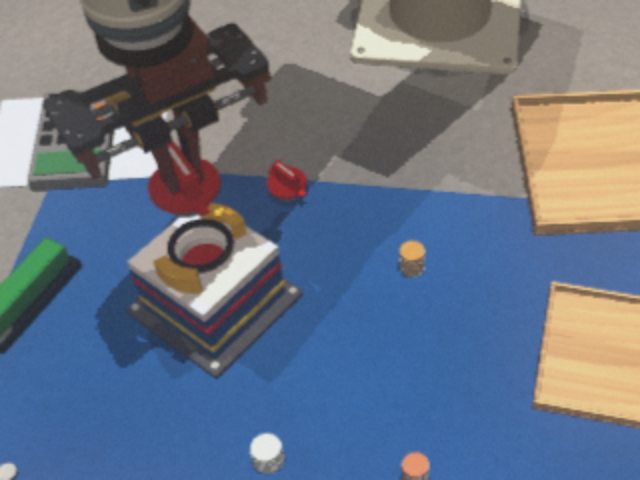

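The cap is off and hanging free at (185,185), and the open hole is visible. On to the small tray.

```bash
python3 - <<'E'
from h import *
t=[.527,.2255]
yw=yaw_now()
o=down(yw)
move_pose([*t,.14],o)
print(get_tcp_pos().round(4),round(get_grip_width()*88,1),get_time())
movel([*t,.015],v=.1);wait(.2)
try: print("touch",movel([*t,-.012],v=.015,until_force=3))
except MotionError as e: print(e)
wait(.2);print(get_tcp_pos().round(4),get_ft_force().round(2),get_time())
E
```

```text
[0.5273 0.2246 0.14  ] 15.8 24.6333
touch True
[ 0.527   0.2255 -0.007 ] [ 0.03 -0.45  6.52] 27.7583
```

It touched down at exactly the expected height (-0.007). I'll release and go straight up.

```bash
python3 - <<'E'
from h import *
t=[.527,.2255]
movel([*t,-.0065],v=.02);command_gripper(0.6);wait(.3)
print(get_grip_width()*88,get_ft_force().round(2))
movel([*t,.06],v=.06);movel([*t,.16],v=.15)
q=get_joint_pos().copy();q[0]-=.5;movej(q)
a=read_camera("scene")[:,:,::-1];b=read_camera("top")[:,:,::-1]
cv2.imwrite("pics/end.png",np.hstack([cv2.resize(a[200:400,100:560],(460,200)),cv2.resize(b[100:300,150:490],(340,200))]).repeat(1,0))
cv2.imwrite("pics/end.png",np.vstack([cv2.resize(a[170:400,80:560],(624,299)),cv2.resize(b[100:330,90:570],(624,299))]))
print(get_time())
E
```

```text
52.67405373921707 [-0.24 -0.23 -0.14]
32.3167
```

View pics/end.png

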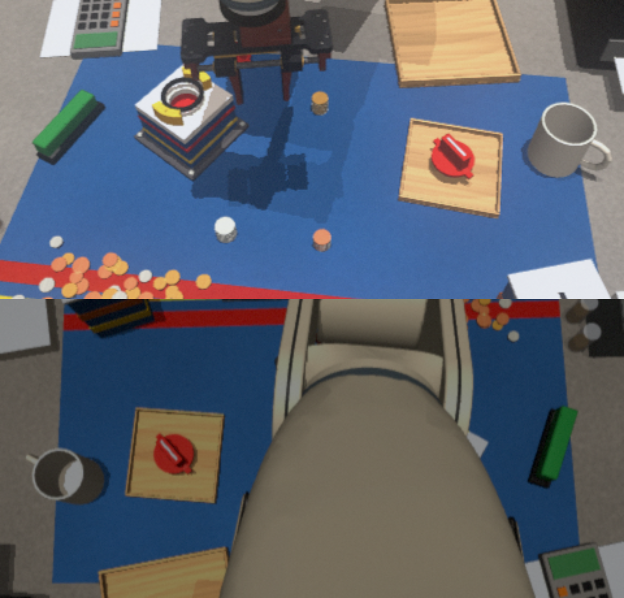

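The cap sits flat in the middle of the small tray, bar up, at (453,158) in the scene half. The coins, mug and stapler are where they were, and the arm is touching nothing.

```bash
python3 -c "
from station import *
wait(.3);print(get_ft_force(),get_time());job_done()"
```

```text
[ 0.30562799 -0.23474535 -0.25769901] 32.6167
the job is handed in; nothing more can be done
```

The canister is open: the red cap is off and lies flat, bar up, in the middle of the smaller tray. I handed the job in at 32.6 s.

- **Push and twist:** I pushed the cap about 5 mm below its locked height, with 9 to 11 N on the tool. I then turned it 72° anticlockwise; side load stayed near 3 N or less and the twist moment at 0.1 N m or less. After that I eased up, lifted it off and set it down with a light touch of about 6.5 N.
- **Last checks:** The final pictures show the canister's hole open and the cap in the tray. The coin stacks, mug and stapler look unmoved. The arm was clear and the tool force was about 0.
- **What disagreed:** My first grip closed on nothing, because the real fingertips end about 38 mm short of the stated TCP. I measured this by touching the top of the bar lightly (about 6 N on the reading), corrected the height and gripped again; that grip closed at 15.8 mm on the 16 mm bar.

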